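# Bring the open jar under the spout on the turntable and work the pump

### The arm

A 7-joint arm with a two-finger parallel gripper is mounted at the origin on the work surface. World frame = base frame: x ahead of the robot, y to its left, z up, the work surface at z = 0. Lengths are in m, angles in rad, forces in N, time in s.
With the tool pointing down it reaches from about 0.425 to 0.925 m from the base axis. Payload 6.8 kg.
Tool frame: the origin (TCP) lies midway between the tips of the shut fingers; the grasp point (between the pads) lies 19 mm behind it; y points along the fingers, z is the direction in which the jaws open and shut, and the axes are right-handed (so a half turn about y gives the same grasp; the last joint's range is limited). The gripper opens to 85 mm and grips with 20 to 120 N. Pads are 22 mm wide; open, the fingers measure 114 mm over their backs; the gripper's body (76 mm by 85 mm) begins 54 mm behind the grasp point. The pads swing forward as they close: fully open they stand 13 mm farther back than shut.
Start: joints at [1.204, 0.477, 0.022, 1.555, -0.011, 1.109, -0.083], TCP at [0.173, -0.653, 0.231] pointing down, gripper open.
Joint ranges: [-2.96, 2.96], [-0.34, 2.1], [-1.41, 1.46], [0.24, 2.44], [-1.37, 4.51], [0.17, 1.92], [-2.96, 2.96]. Speed limits (rad/s): [2.39, 2.39, 3.14, 3.14, 3.14, 3.14, 3.14].

### API

Orientations are given as a unit quaternion [w, x, y, z].
In Python, from station import bot gives the robot as it stands. The module is installed in compiled form; this text tells all that it offers.
- The arm moves only by the shell command python3 -m crank 'ROWS' [FORCE]. ROWS is JSON, a list of rows, each an object with "linear": the shift along the tool's x, y, z in m, a list of three; "dr": the turn, a rotation vector about the tool's x, y, z in degrees, a list of three; "hand": the gripper command: -1 is shut, 1 is fully open, values between are in proportion. A call has 1 to 10 rows; each row is the pose to reach, as a shift and turn from the pose commanded when the call began, along the tool's axes at that moment; what a row does not reach only later rows make up. A row lasts 1/12 s, in which the tool goes at most 41.7 mm and 7.16 degrees, less where a joint would pass 70% of its speed; a pose out of reach is approached as far as the arm can. A call with a gripper value outside its range is refused whole. The fingers move at their own pace and stop on an object; FORCE is the grip in N (left out, the last holds). Time passes only in rows, so rows that repeat a pose let the fingers close. It gives the time, the measured TCP pose, the force and the opening at its end, in the units of the state.
- bot.get_obs(): the state, without advancing time (a new reading comes with each control period).
- bot.read_camera(name): name is "side" or "top" or "wrist"; returns the picture (480x640x3 uint8, blue, green, red); there is no depth.
- bot.camera_params(name): a dict with "K" (3x3 intrinsics, pixels), "k1" (the pictures are not rectified: a ray, as slopes to the right and down, at radius r is drawn at 1 + k1 r^2 times it, then the intrinsics apply), "R" (3x3) and "t" (3): a world point X has camera coordinates R X + t; the wrist camera has in their place "hand_eye" (4x4, takes a point from camera to tool coordinates, whose origin is the TCP and whose axes are the tool frame's). Camera axes: x right, y down, z forward; pixel columns grow to the right and rows downward; lengths in m; the calibration is good to about 2 mm. A picture is of the moment at which its call begins: read the wrist's pose just before it. camera_params takes no time and is no camera call.
- bot.hand_in(): hands the job in, once; it reports no verdict.
Trained networks look in the newest picture that a camera, given by its name, has taken for a name from the list of things; names that differ only in an ending like _2 or _b are one class to them, and where a whole thing is asked for, a point or a joint stands for the part that bears it (a point fixed in the world has none). Each returns a list of dicts, best first, with "score" (0 to 1); they miss things now and then, are a little off and sometimes report something else, mostly with a low value. They report only what shows in the picture. A call takes as long as a camera call. They do not tell look-alikes from the thing itself.
- bot.search_frame(camera, target): "extent" ([left, top, right, bottom] in pixels, round what is visible of it).
- bot.cut_out(camera, target): "pixels" (480x640 bool, what is visible of it) and "extent" ([left, top, right, bottom] in pixels, round what is visible of it).
- bot.place_of(camera, target): "xy" ([column, row] in pixels: a listed point, or the origin of a listed thing).
The state is a dict: "t": time; "q": joint angles; "joint_vel": joint speeds; "joint_torque": joint torques, N m; "eef_pos": TCP position; "tool_rot": TCP orientation; "contact_force": force on the tool from outside, world axes, zero at the start; "torque": the same for the moment, N m; "gripper_width": opening from 0.0 (shut) to 1.0 (fully open).
Only numpy, scipy, OpenCV 4.12 (cv2) and the standard library are available. Lean on these libraries where they do the work, as an engineer would, in place of code of your own. Each camera call takes 0.05 s, during which the arm holds its last target. There are 200 camera calls.

### The job

Set the open jar upright in the empty compartment of the turntable tray and let go of it, then turn the tray until that jar stands with its mouth right under the spout of the pump bottle. Only then press the pump head all the way down and let it spring back up. Keep the lidded jars in their compartments and leave the other things on the dresser where they are.

Things in the scene. Friction and masses are not known exactly. Their poses are not given: they have to be found in the camera images.
- open_jar: the open amber glass jar without a lid, starting on the dresser away from the tray (0.1 to 0.2 kg): round, outside diameter 60 mm, height 70 mm, wall 4 mm, mouth 52 mm wide. Origin at the centre of its underside, z up along its axis
- jar_mouth (a point): centre of the open jar's mouth, 70 mm above its underside
- bay (a point): centre of the floor of the empty tray compartment, 24 mm above the dresser. Compartments are square, 72 mm inside, with fences 12 mm high and 5 mm thick. x points outward from the tray's axis, which lies 100 mm away; y along the tray's rim, z up. Turns with the tray
- bay_2 (a point): centre of the floor of the compartment 120 degrees counter-clockwise (seen from above) from the empty one; the same size; holds a lidded jar
- bay_3 (a point): centre of the floor of the compartment 120 degrees clockwise from the empty one; the same size; holds a lidded jar
- handle (a point): middle of the square bamboo knob on the tray's turning axis, 84 mm above the dresser. The knob is 24 x 24 mm seen from above and 28 mm high (70 to 98 mm above the dresser), on a post 14 mm thick; gripped by two faces and twisted, it turns the tray. This point's x aims at the empty compartment; the knob's faces look 45 degrees to either side of x. Tray: 300 mm disc, top 24 mm high
- tray (a joint): turning angle of the tray in rad, 0 at the start, growing counter-clockwise seen from above, limits -3.1 to 3.1. It turns with light friction (0.05 N m) and stays where it is left. The empty compartment starts 0.9 to 1.55 rad clockwise of the spout tip
- pump_head (a joint): how far the pump head is pressed down, in m: 0 up, 0.014 fully down. A spring returns it: 4 N starts it moving, about 10 N holds it fully down. Its stroke is straight down
- head_top (a point): centre of the flat round top of the pump head, 40 mm across, 178 mm above the dresser when up; moves down with the head. The white bottle under it is fixed, 56 mm across, 185 mm from the tray's axis
- spout_tip (a point): lower end of the spout, a steel tube 11 mm thick that reaches 85 mm from the pump's axis towards the tray's axis; 142.5 mm above the dresser when the head is up, and 100 mm from the tray's axis, level with the compartments' centres. Its tube lies between 142 and 177 mm above the dresser; moves down with the head
- lidded_jar_1: amber glass jar with a black lid in one of the other two compartments, diameter 56 mm, height 55 mm; origin at the centre of its underside
- lidded_jar_2: a like lidded jar in the remaining compartment; origin at the centre of its underside
- pillbox: stainless steel pillbox with a sliding latch, 62 x 95 x 26 mm, lying on the dresser; origin under its centre
- comb: purple plastic wide-tooth comb, 57 x 170 x 6 mm, lying flat; long along its y; origin near its middle on the underside
- candleholder: round concrete candleholder, empty, 90 mm across, 55 mm high; origin under its centre
- cactus: ceramic figure of a potted cactus, 105 mm high, 84 mm wide over its arms; origin under its centre
Not all that is in view belongs to the job. Leave any green or pink look-alike of the open_jar alone.

How it is judged:
On the way, in this order (a step that is already met when the one before it is completed fails the run):
1. the open jar stands upright in the empty compartment, let go (horizontal distance between open_jar and bay below 0.012 m and z of open_jar in the frame of bay below 0.005 m and angle between open_jar's own z axis and vertical below 0.1 rad and contact force between the fingers and open_jar below 0.3 N), for 0.2 s.
2. the tray is turned so that the jar, in its compartment, has its mouth under the spout (horizontal distance between open_jar and bay below 0.012 m and z of open_jar in the frame of bay below 0.005 m and angle between open_jar's own z axis and vertical below 0.1 rad and horizontal distance between jar_mouth and spout_tip below 0.018 m), for 0.2 s.
3. the pump head is pressed all the way down with the jar under the spout (all of step 2 and value of joint pump_head above 0.0122 m), for 0.05 s.
At the end, for the whole second after the job is handed in: Pump head back up (2 mm); open jar upright, at rest, on its compartment floor (within 12 mm of its centre), mouth centre within 18 mm of the spout tip seen from above; lidded jars upright in their compartments (14 mm); pillbox, comb, candleholder, cactus within 30 mm of their starts (all of step 2 and value of joint pump_head below 0.002 m and ((horizontal distance between lidded_jar_1 and bay_2 below 0.014 m and z of lidded_jar_1 in the frame of bay_2 below 0.005 m) or (horizontal distance between lidded_jar_1 and bay_3 below 0.014 m and z of lidded_jar_1 in the frame of bay_3 below 0.005 m)) and angle between each of lidded_jar_1, lidded_jar_2's own z axis and vertical below 0.1 rad and ((horizontal distance between lidded_jar_2 and bay_2 below 0.014 m and z of lidded_jar_2 in the frame of bay_2 below 0.005 m) or (horizontal distance between lidded_jar_2 and bay_3 below 0.014 m and z of lidded_jar_2 in the frame of bay_3 below 0.005 m)) and linear speed of open_jar below 0.02 m/s and distance of each of pillbox, comb, candleholder, cactus from where it was at the start of the episode below 0.03 m); the robot touches nothing.
It fails at once if the pump head is pressed (more than 6 mm) while the open jar is not under the spout (25 mm or more off) (value of joint pump_head above 0.006 m and horizontal distance between jar_mouth and spout_tip above 0.025 m).
It fails at once if the closed pillbox is pushed more than 30 mm (distance of pillbox from where it was at the start of the episode above 0.03 m).
It fails at once if the comb is pushed more than 30 mm (distance of comb from where it was at the start of the episode above 0.03 m).
It fails at once if the candleholder is pushed more than 30 mm (distance of candleholder from where it was at the start of the episode above 0.03 m).
It fails at once if the cactus figure is pushed more than 30 mm (distance of cactus from where it was at the start of the episode above 0.03 m).
It also fails if it takes over 67 s, if anything falls off the work surface, if the arm or the gripper's body presses on something with over 40 N, if the wrist force passes 120 N, or if a joint passes its speed limit or range.

## Working session

There is one attempt and no reset: what is moved stays moved. The work goes in short steps, Python scripts to look and compute and a shell command to move; the robot and the scene stay as the last step left them, time stands still between calls to the robot, and variables do not carry over. Pictures are saved under pics/ and viewed, about 8 in all and at most 12, crops included, and the job is handed in when it is done.

```bash
mkdir -p pics; cat > h.py <<'E'
import numpy as np, cv2
from station import bot
from scipy.spatial.transform import Rotation as Ro
def tool():
    o=bot.get_obs(); w,x,y,z=o["tool_rot"]; return np.array(o["eef_pos"]),Ro.from_quat([x,y,z,w]).as_matrix()
def cam(n):
    p=bot.camera_params(n)
    if "hand_eye" in p:
        t,R=tool(); H=np.array(p["hand_eye"]); Rc=R@H[:3,:3]; c=R@H[:3,3]+t
        return np.array(p["K"]),p["k1"],Rc.T,-Rc.T@c
    return np.array(p["K"]),p["k1"],np.array(p["R"]),np.array(p["t"])
def ray(C,uv):
    K,k1,R,t=C; d=np.linalg.solve(K,[uv[0],uv[1],1.])[:2]; s=d.copy()
    for _ in range(20): s=d/(1+k1*(s@s))
    return -R.T@t, R.T@np.array([s[0],s[1],1.])
def onz(C,uv,z):
    c,d=ray(C,uv); return c+d*(z-c[2])/d[2]
def proj(C,X):
    K,k1,R,t=C; v=R@np.array(X)+t; s=v[:2]/v[2]; s=s*(1+k1*(s@s)); return (K@[s[0],s[1],1])[:2]
def totool(dw): return tool()[1].T@np.array(dw)
E
python3 - <<'E'
from h import *
np.set_printoptions(precision=3,suppress=True)
o=bot.get_obs(); print(o); print(tool()[1])
Z=dict(open_jar=0,jar_mouth=.07,bay=.024,bay_2=.024,handle=.084,head_top=.178,spout_tip=.1425,pillbox=0,comb=0,candleholder=0,cactus=0,lidded_jar_1=.024)
for n in("top","side"):
    im=bot.read_camera(n); cv2.imwrite(f"pics/{n}0.png",im); C=cam(n); print(n,-C[2].T@C[3])
    for k,z in Z.items():
        if n=="side" and k not in("open_jar","bay","handle","head_top","spout_tip"): continue
        for r in bot.place_of(n,k)[:3]: print(k,round(r["score"],2),np.array(r["xy"]),onz(C,r["xy"],z)[:2])
E
```

```text
{'t': 0.0, 'q': array([ 1.204,  0.478,  0.022,  1.556, -0.011,  1.109, -0.083]), 'joint_vel': array([-0.001,  0.001, -0.001,  0.002,  0.001, -0.002, -0.001]), 'joint_torque': array([  0.   , -59.645,   1.608, -28.12 ,   0.012,   0.009,   0.   ]), 'eef_pos': array([ 0.173, -0.652,  0.23 ]), 'tool_rot': array([ 0.091, -0.091,  0.702, -0.701]), 'contact_force': array([ 0.14 , -0.188, -1.276]), 'torque': array([ 0.01 ,  0.042, -0.036]), 'gripper_width': 0.9990657187284319}
[[-0.967 -0.001  0.256]
 [-0.256  0.002 -0.967]
 [ 0.    -1.    -0.002]]
top [ 0.262 -0.013  1.387]
open_jar 0.74 [488.3 260.3] [ 0.531 -0.413]
open_jar 0.6 [439.1 247.9] [ 0.558 -0.296]
open_jar 0.55 [459.8 295.4] [ 0.445 -0.343]
jar_mouth 0.92 [464.4 290.4] [ 0.447 -0.337]
jar_mouth 0.64 [499.  254.1] [ 0.533 -0.418]
jar_mouth 0.48 [262.6 263. ] [0.497 0.122]
bay 0.77 [281.2 228.7] [0.59  0.086]
bay 0.68 [288.4 300.9] [0.417 0.062]
bay_2 0.77 [281.2 228.7] [0.59  0.086]
bay_2 0.68 [288.4 300.9] [0.417 0.062]
handle 0.89 [307.5 258.5] [0.507 0.019]
head_top 0.84 [214.1 265.1] [0.47  0.212]
spout_tip 0.97 [261.4 260.5] [0.489 0.117]
pillbox 0.74 [174.9 291.8] [0.434 0.333]
comb 0.74 [421.9 351.2] [ 0.312 -0.251]
comb 0.66 [217.1 263. ] [0.506 0.238]
candleholder 0.98 [423.6 193.6] [ 0.694 -0.26 ]
cactus 0.92 [222.8 174.8] [0.729 0.239]
cactus 0.19 [288.4 302.4] [0.416 0.063]
lidded_jar_1 0.86 [350.2 257.3] [ 0.524 -0.08 ]
lidded_jar_1 0.57 [286.9 300.3] [0.418 0.066]
side [0.072 0.602 0.69 ]
open_jar 0.82 [392.3 236.4] [ 0.539 -0.291]
open_jar 0.77 [420.9 216.3] [ 0.529 -0.421]
open_jar 0.76 [439.4 244.2] [ 0.43  -0.334]
bay 0.87 [353.3 274.8] [ 0.513 -0.079]
bay 0.78 [278.  300.1] [0.588 0.085]
handle 0.98 [326.6 277.8] [0.51  0.023]
head_top 0.86 [278.  298.5] [0.471 0.201]
spout_tip 0.72 [305.1 284.6] [0.486 0.117]
```

View pics/top0.png

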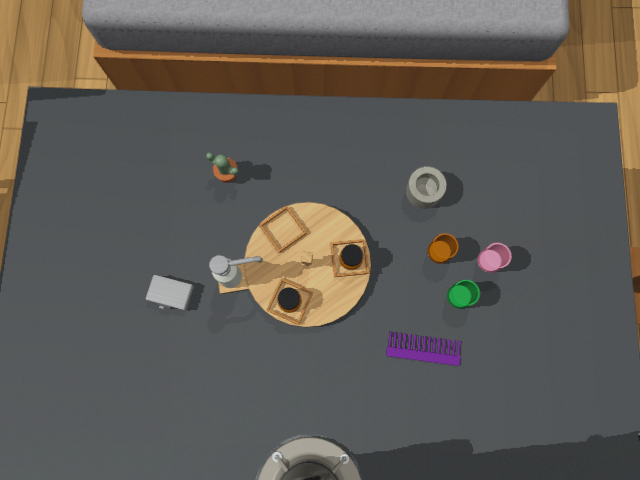

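View pics/side0.png

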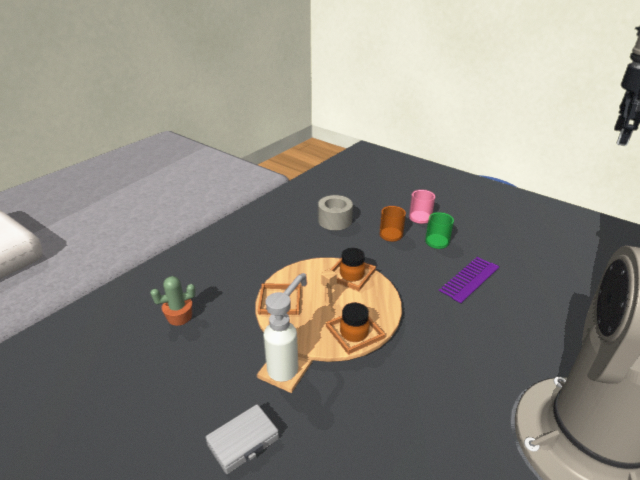

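The amber jar is at about (440,248) in the top view, with pink and green look-alikes at (493,258) and (462,294). The empty bay is at (283,229), and the spout runs left of the tray and ends at about (261,260). I'll move above the amber jar.

```bash
python3 -m crank '[{"linear":[-0.36,0,-0.2],"dr":[0,0,0],"hand":1},{"linear":[-0.36,0,-0.2],"dr":[0,0,0],"hand":1},{"linear":[-0.36,0,-0.2],"dr":[0,0,0],"hand":1},{"linear":[-0.36,0,-0.2],"dr":[0,0,0],"hand":1},{"linear":[-0.36,0,-0.2],"dr":[0,0,0],"hand":1},{"linear":[-0.36,0,-0.2],"dr":[0,0,0],"hand":1},{"linear":[-0.36,0,-0.2],"dr":[0,0,0],"hand":1},{"linear":[-0.36,0,-0.2],"dr":[0,0,0],"hand":1},{"linear":[-0.36,0,-0.2],"dr":[0,0,0],"hand":1},{"linear":[-0.36,0,-0.2],"dr":[0,0,0],"hand":1}]'
python3 -m crank '[{"linear":[-0.095,0,-0.052],"dr":[0,0,0],"hand":1},{"linear":[-0.095,0,-0.052],"dr":[0,0,0],"hand":1},{"linear":[-0.095,0,-0.052],"dr":[0,0,0],"hand":1},{"linear":[-0.095,0,-0.052],"dr":[0,0,0],"hand":1},{"linear":[-0.095,0,-0.052],"dr":[0,0,0],"hand":1},{"linear":[-0.095,0,-0.052],"dr":[0,0,0],"hand":1}]'
python3 - <<'E'
from h import *
np.set_printoptions(precision=3,suppress=True)
t,R=tool(); print(t); print(R)
im=bot.read_camera("wrist"); cv2.imwrite("pics/w1.png",im); C=cam("wrist")
for k,z in(("jar_mouth",.07),("open_jar",0)):
    for r in bot.place_of("wrist",k): 
        X=onz(C,r["xy"],z); print(k,r["score"],np.array(r["xy"]),X, R.T@(X-t))
for r in bot.cut_out("wrist","open_jar"): print(r["score"],r["extent"],im[r["pixels"]].mean(0))
E
```

```text
t: 1.78
eef_pos: [0.4716, -0.3646, 0.2317]
tool_rot: [-0.092, 0.091, -0.701, 0.701]
contact_force: [0.1, -0.2, 1.0]
gripper_width: 1.0
t: 2.28
eef_pos: [0.5473, -0.2935, 0.2312]
tool_rot: [-0.091, 0.091, -0.701, 0.701]
contact_force: [0.0, 0.1, -0.6]
gripper_width: 1.002
[ 0.547 -0.293  0.231]
[[-0.967 -0.001  0.255]
 [-0.255 -0.001 -0.967]
 [ 0.001 -1.     0.   ]]
jar_mouth 0.85 [340.1 326. ] [ 0.444 -0.339  0.07 ] [0.111 0.161 0.018]
jar_mouth 0.64 [442.  265.7] [ 0.532 -0.416  0.07 ] [0.046 0.161 0.114]
jar_mouth 0.63 [327.7 214.5] [ 0.552 -0.298  0.07 ] [-0.004  0.161  0.005]
open_jar 0.84 [338.7 293.1] [ 0.446 -0.34   0.   ] [0.11  0.231 0.019]
open_jar 0.69 [422.4 245.8] [ 0.528 -0.418  0.   ] [0.05  0.231 0.115]
open_jar 0.62 [323.1 201.2] [ 0.549 -0.294  0.   ] [-0.002  0.231  0.001]
0.95 [293.6, 175.2, 359.3, 250.7] [ 43.996  98.571 173.235]
0.84 [312.4, 272.6, 369.4, 353.0] [ 74.978 144.419  54.476]
0.79 [396.9, 222.1, 471.0, 294.4] [172.652 139.876 215.277]
0.64 [2.6, 227.2, 17.6, 267.2] [29.525 59.619 99.177]
```

```bash
python3 -m crank '[{"linear":[-0.003,0.04,0.003],"dr":[0,0,0],"hand":1},{"linear":[-0.003,0.08,0.003],"dr":[0,0,0],"hand":1},{"linear":[-0.003,0.12,0.003],"dr":[0,0,0],"hand":1},{"linear":[-0.003,0.15,0.003],"dr":[0,0,0],"hand":1},{"linear":[-0.003,0.18,0.003],"dr":[0,0,0],"hand":1},{"linear":[-0.003,0.203,0.003],"dr":[0,0,0],"hand":1},{"linear":[-0.003,0.203,0.003],"dr":[0,0,0],"hand":1},{"linear":[-0.003,0.203,0.003],"dr":[0,0,0],"hand":1}]'
python3 -m crank '[{"linear":[0,0,0],"dr":[0,0,0],"hand":-1},{"linear":[0,0,0],"dr":[0,0,0],"hand":-1},{"linear":[0,0,0],"dr":[0,0,0],"hand":-1},{"linear":[0,0,0],"dr":[0,0,0],"hand":-1},{"linear":[0,0,0],"dr":[0,0,0],"hand":-1},{"linear":[0,0,0],"dr":[0,0,0],"hand":-1},{"linear":[0,0,0],"dr":[0,0,0],"hand":-1},{"linear":[0,0,0],"dr":[0,0,0],"hand":-1}]' 35
```

```text
t: 3.15
eef_pos: [0.5506, -0.295, 0.0276]
tool_rot: [0.09, -0.092, 0.702, -0.701]
contact_force: [-0.2, 0.5, 0.8]
gripper_width: 1.001
t: 3.82
eef_pos: [0.5532, -0.2955, 0.0309]
tool_rot: [-0.092, 0.09, -0.7, 0.702]
contact_force: [-0.0, -1.1, 6.2]
gripper_width: 0.703
```

```bash
python3 -m crank '[{"linear":[0,-0.03,0],"dr":[0,0,0],"hand":-1},{"linear":[0,-0.07,0],"dr":[0,0,0],"hand":-1},{"linear":[0,-0.11,0],"dr":[0,0,0],"hand":-1},{"linear":[0,-0.14,0],"dr":[0,0,0],"hand":-1},{"linear":[-0.01,-0.14,-0.025],"dr":[0,0,0],"hand":-1},{"linear":[-0.02,-0.14,-0.055],"dr":[0,0,0],"hand":-1},{"linear":[-0.033,-0.14,-0.09],"dr":[0,0,0],"hand":-1},{"linear":[-0.046,-0.14,-0.125],"dr":[0,0,0],"hand":-1},{"linear":[-0.059,-0.14,-0.16],"dr":[0,0,0],"hand":-1},{"linear":[-0.072,-0.14,-0.195],"dr":[0,0,0],"hand":-1}]'
python3 -m crank '[{"linear":[-0.013,0,-0.035],"dr":[0,0,0],"hand":-1},{"linear":[-0.026,0,-0.07],"dr":[0,0,0],"hand":-1},{"linear":[-0.039,0,-0.105],"dr":[0,0,0],"hand":-1},{"linear":[-0.05,0,-0.135],"dr":[0,0,0],"hand":-1},{"linear":[-0.06,0,-0.163],"dr":[0,0,0],"hand":-1},{"linear":[-0.06,0,-0.163],"dr":[0,0,0],"hand":-1},{"linear":[-0.06,0,-0.163],"dr":[0,0,0],"hand":-1}]'
python3 - <<'E'
from h import *
np.set_printoptions(precision=3,suppress=True)
t,R=tool(); print(t)
for n in("wrist","top","side"):
    im=bot.read_camera(n); cv2.imwrite(f"pics/{n}2.png",im); C=cam(n)
    for k,z in(("jar_mouth",t[2]+.040),("bay",.024),("handle",.084),("spout_tip",.1425),("head_top",.178)):
        for r in bot.place_of(n,k)[:3]: 
            X=onz(C,r["xy"],z); print(n,k,round(r["score"],2),np.array(r["xy"]),X, R.T@(X-t))
E
```

```text
t: 4.65
eef_pos: [0.5716, -0.0862, 0.1697]
tool_rot: [-0.092, 0.09, -0.701, 0.701]
contact_force: [1.0, 0.2, -1.6]
gripper_width: 0.704
t: 5.23
eef_pos: [0.5878, 0.0881, 0.1694]
tool_rot: [0.093, -0.092, 0.701, -0.701]
contact_force: [0.6, -1.4, -0.8]
gripper_width: 0.7
[0.588 0.088 0.169]
wrist jar_mouth 0.82 [329.3 368.5] [0.586 0.082 0.209] [ 0.003 -0.04   0.005]
wrist bay 0.64 [331.8 225.4] [0.589 0.077 0.024] [0.002 0.145 0.011]
top jar_mouth 0.81 [467.9 291.5] [ 0.425 -0.309  0.209] [ 0.26  -0.041  0.341]
top jar_mouth 0.71 [499.7 255. ] [ 0.502 -0.376  0.209] [ 0.203 -0.041  0.426]
top bay 0.7 [347.  255.5] [ 0.529 -0.073  0.024] [0.099 0.145 0.14 ]
top spout_tip 0.83 [262.5 258.6] [0.493 0.115 0.143] [ 0.084  0.027 -0.051]
top head_top 0.57 [217.  264.9] [0.471 0.206 0.178] [ 0.082 -0.009 -0.144]
side jar_mouth 0.93 [422.  196.6] [ 0.424 -0.178  0.209] [ 0.228 -0.041  0.214]
side jar_mouth 0.8 [273.9 226. ] [0.585 0.086 0.209] [ 0.004 -0.04   0.001]
side jar_mouth 0.64 [440.  218.9] [ 0.358 -0.125  0.209] [ 0.278 -0.041  0.145]
side bay 0.79 [351.  277.5] [ 0.512 -0.068  0.024] [0.114 0.145 0.131]
side bay 0.77 [281.4 300.8] [0.581 0.082 0.024] [0.008 0.145 0.004]
side bay 0.65 [356.  329.1] [0.415 0.052 0.024] [ 0.176  0.145 -0.01 ]
side handle 0.6 [325.8 276.3] [0.514 0.02  0.084] [0.089 0.085 0.046]
side handle 0.27 [354.3 330.1] [0.385 0.105 0.084] [ 0.191  0.085 -0.069]
side spout_tip 0.72 [303.4 284.8] [0.488 0.119 0.142] [ 0.089  0.027 -0.056]
side spout_tip 0.27 [176.8 318.6] [0.595 0.311 0.142] [-0.065  0.027 -0.214]
side head_top 0.62 [276.5 299.5] [0.471 0.205 0.178] [ 0.082 -0.009 -0.143]
```

View pics/wrist2.png

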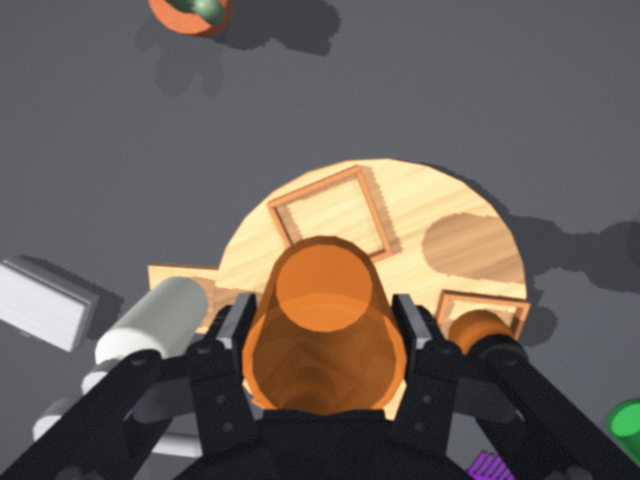

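The jar is held at the centre of the wrist view. The fence's outer corners are at about (268,205), (361,167) and (399,252). I'll use those to work out the bay centre.

```bash
python3 - <<'E'
from h import *
np.set_printoptions(precision=4,suppress=True)
C=cam("wrist"); t,R=tool()
im=cv2.imread("pics/wrist2.png"); cv2.imwrite("pics/c2.png",cv2.resize(im[150:290,240:430],None,fx=4,fy=4))
A,B,D=[onz(C,p,.036) for p in((268,205),(361,167),(399,252))]
c=(A+D)/2; print(A,B,D,"centre",c,np.linalg.norm(A-B),np.linalg.norm(B-D)); print(R.T@(c-t))
u=(B-A)/np.linalg.norm(B-A); print(np.degrees(np.arctan2(u[1],u[0])))
for p in [(0.588,0.085)]: print(proj(C,[*p,.036]))
E
```

```text
[0.5956 0.1328 0.036 ] [0.6439 0.0687 0.036 ] [0.5842 0.0172 0.036 ] centre [0.5899 0.075  0.036 ] 0.08028849551817419 0.07878667162706095
[0.0006 0.1323 0.0105]
-52.99292221831418
[322.6697 228.1592]
```

View pics/c2.png

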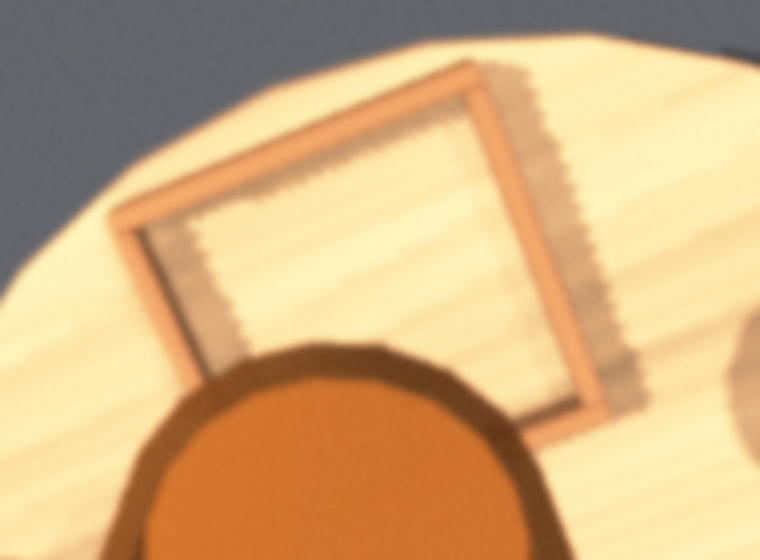

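```bash
python3 - <<'E'
from h import *
np.set_printoptions(precision=4,suppress=True)
C=cam("wrist"); t,R=tool()
A,B,D=[onz(C,p,.036) for p in((267.5,203.5),(357.5,165.5),(392,252.5))]
c=(A+D)/2; print("centre",c,np.linalg.norm(A-B),np.linalg.norm(B-D)); print(R.T@(c-t))
# held jar: dark outer underside rim: top row ~235.5, sides ~ cols
for p in((325,235.5),(325,244)):
  X=onz(C,p,t[2]-.03);print("far edge underside",R.T@(X-t))
for r in bot.cut_out("wrist","open_jar")[:2]: print(r["score"],r["extent"])
for n,q in(("wrist",c),): print(proj(cam("top"),c),proj(cam("side"),c))
E
```

```text
centre [0.5895 0.0781 0.036 ] 0.07801102327957629 0.07892316943671374
[0.0002 0.1323 0.0074]
far edge underside [-0.0255  0.03    0.0018]
far edge underside [-0.0208  0.03    0.0018]
0.85 [242.0, 231.5, 406.9, 416.9]
0.8 [604.9, 397.5, 637.0, 466.3]
[284.2727 227.6258] [279.2803 293.7622]
```

```bash
python3 -m crank '[{"linear":[-0.003,0.02,0.004],"dr":[0,0,0],"hand":-1},{"linear":[-0.003,0.05,0.004],"dr":[0,0,0],"hand":-1},{"linear":[-0.003,0.08,0.004],"dr":[0,0,0],"hand":-1},{"linear":[-0.003,0.095,0.004],"dr":[0,0,0],"hand":-1},{"linear":[-0.003,0.1,0.004],"dr":[0,0,0],"hand":-1},{"linear":[-0.003,0.1,0.004],"dr":[0,0,0],"hand":-1}]'
python3 -m crank '[{"linear":[0,0.003,0],"dr":[0,0,0],"hand":-1},{"linear":[0,0.006,0],"dr":[0,0,0],"hand":-1},{"linear":[0,0.009,0],"dr":[0,0,0],"hand":-1},{"linear":[0,0.009,0],"dr":[0,0,0],"hand":-1},{"linear":[0,0.009,0],"dr":[0,0,0],"hand":-1}]'
python3 - <<'E'
from h import *
for n in("wrist","side"):
    im=bot.read_camera(n)
    cv2.imwrite(f"pics/{n}3.png",im if n=="wrist" else cv2.resize(im[200:380,200:420],None,fx=3.3,fy=3.3,interpolation=cv2.INTER_CUBIC))
E
```

```text
t: 6.68
eef_pos: [0.5908, 0.082, 0.067]
tool_rot: [-0.09, 0.092, -0.701, 0.701]
contact_force: [-0.7, -0.4, -0.9]
gripper_width: 0.701
t: 7.1
eef_pos: [0.592, 0.0822, 0.0598]
tool_rot: [-0.091, 0.091, -0.701, 0.701]
contact_force: [-0.4, 0.1, -2.1]
gripper_width: 0.701
```

View pics/side3.png

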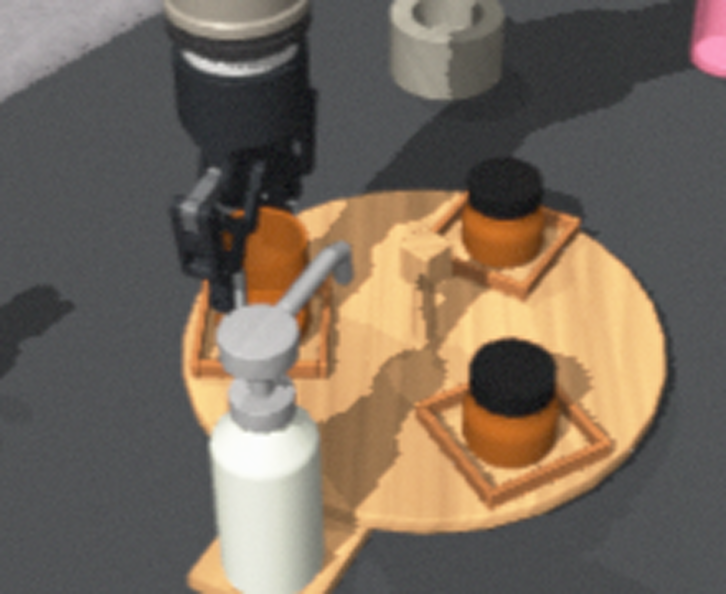

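The jar is inside the fence, seen at about (270,300) in this crop, and there's no contact force. I'll lower it the last 5 mm and then release.

```bash
python3 -m crank '[{"linear":[0,0.002,0],"dr":[0,0,0],"hand":-1},{"linear":[0,0.004,0],"dr":[0,0,0],"hand":-1},{"linear":[0,0.006,0],"dr":[0,0,0],"hand":-1},{"linear":[0,0.006,0],"dr":[0,0,0],"hand":-1},{"linear":[0,0.006,0],"dr":[0,0,0],"hand":-1}]'
```

```text
t: 7.62
eef_pos: [0.5921, 0.0819, 0.0548]
tool_rot: [-0.091, 0.091, -0.701, 0.701]
contact_force: [-3.1, -1.3, 12.8]
gripper_width: 0.702
```

```bash
python3 -m crank '[{"linear":[0,-0.001,0],"dr":[0,0,0],"hand":-1},{"linear":[0,-0.001,0],"dr":[0,0,0],"hand":0.7},{"linear":[0,-0.001,0],"dr":[0,0,0],"hand":1},{"linear":[0,-0.001,0],"dr":[0,0,0],"hand":1},{"linear":[0,-0.001,0],"dr":[0,0,0],"hand":1},{"linear":[0,-0.001,0],"dr":[0,0,0],"hand":1},{"linear":[0,-0.001,0],"dr":[0,0,0],"hand":1}]'
python3 -m crank '[{"linear":[0,-0.02,0],"dr":[0,0,0],"hand":1},{"linear":[0,-0.05,0],"dr":[0,0,0],"hand":1},{"linear":[0,-0.09,0],"dr":[0,0,0],"hand":1},{"linear":[0,-0.13,0],"dr":[0,0,0],"hand":1},{"linear":[0.01,-0.17,0.01],"dr":[0,0,0],"hand":1},{"linear":[0.04,-0.2,0.02],"dr":[0,0,0],"hand":1},{"linear":[0.06,-0.2,0.03],"dr":[0,0,0],"hand":1},{"linear":[0.06,-0.2,0.03],"dr":[0,0,0],"hand":1},{"linear":[0.06,-0.2,0.03],"dr":[0,0,0],"hand":1}]'
python3 - <<'E'
from h import *
np.set_printoptions(precision=3,suppress=True)
t,R=tool(); print(t)
for n in("wrist","top","side"):
    im=bot.read_camera(n); cv2.imwrite(f"pics/{n}4.png",im); C=cam(n)
    for k,z in(("jar_mouth",.094),("open_jar",.024),("bay",.024),("handle",.084),("spout_tip",.1425),("head_top",.178)):
        for r in bot.place_of(n,k)[:3]: 
            X=onz(C,r["xy"],z)
            print(n,k,round(r["score"],2),np.array(r["xy"]),X)
E
```

```text
t: 8.2
eef_pos: [0.5916, 0.0822, 0.0541]
tool_rot: [0.091, -0.091, 0.701, -0.701]
contact_force: [-1.0, -0.5, -0.3]
gripper_width: 1.003
t: 8.95
eef_pos: [0.5409, 0.0367, 0.2549]
tool_rot: [-0.091, 0.09, -0.701, 0.702]
contact_force: [0.6, 0.4, -0.8]
gripper_width: 0.991
[0.541 0.037 0.255]
wrist jar_mouth 0.9 [602.5 367.2] [ 0.458 -0.306  0.094]
wrist jar_mouth 0.67 [289.6 153.9] [0.59  0.08  0.094]
wrist jar_mouth 0.37 [206.3 267.9] [0.468 0.133 0.094]
wrist open_jar 0.97 [295.3 146.9] [0.593 0.081 0.024]
wrist open_jar 0.93 [567.7 334.6] [ 0.457 -0.313  0.024]
wrist handle 0.96 [330.6 251.8] [0.51  0.021 0.084]
wrist spout_tip 0.6 [204.7 268.8] [0.491 0.122 0.142]
wrist head_top 0.59 [ 78.1 281. ] [0.475 0.201 0.178]
top jar_mouth 0.56 [497.7 254.3] [ 0.527 -0.407  0.094]
top jar_mouth 0.55 [467.1 291.9] [ 0.441 -0.337  0.094]
top open_jar 0.83 [488.4 262.8] [ 0.521 -0.406  0.024]
top open_jar 0.74 [461.2 295.8] [ 0.441 -0.34   0.024]
top bay 0.85 [287.9 300.1] [0.419 0.063 0.024]
top bay 0.81 [283.8 231.1] [0.584 0.08  0.024]
top bay 0.6 [347. 256.] [ 0.527 -0.073  0.024]
top spout_tip 0.85 [261.2 260.5] [0.489 0.118 0.143]
top head_top 0.55 [214.9 264.4] [0.472 0.21  0.178]
side jar_mouth 0.9 [441.4 220. ] [ 0.421 -0.297  0.094]
side jar_mouth 0.69 [276.5 272.4] [0.59  0.081 0.094]
side jar_mouth 0.62 [422.5 195.3] [ 0.51  -0.372  0.094]
side open_jar 0.87 [437.3 244.1] [ 0.422 -0.299  0.024]
side open_jar 0.63 [420.5 218.7] [ 0.508 -0.375  0.024]
side open_jar 0.61 [280.1 301. ] [0.583 0.084 0.024]
side bay 0.86 [356.2 328.8] [0.415 0.051 0.024]
side bay 0.79 [280.4 301.6] [0.581 0.085 0.024]
side handle 0.62 [327.4 277.6] [0.509 0.021 0.084]
side handle 0.49 [346.6 274.9] [ 0.484 -0.009  0.084]
side spout_tip 0.97 [305.4 282.8] [0.488 0.113 0.142]
side head_top 0.97 [274.  299.5] [0.474 0.207 0.178]
```

View pics/wrist4.png

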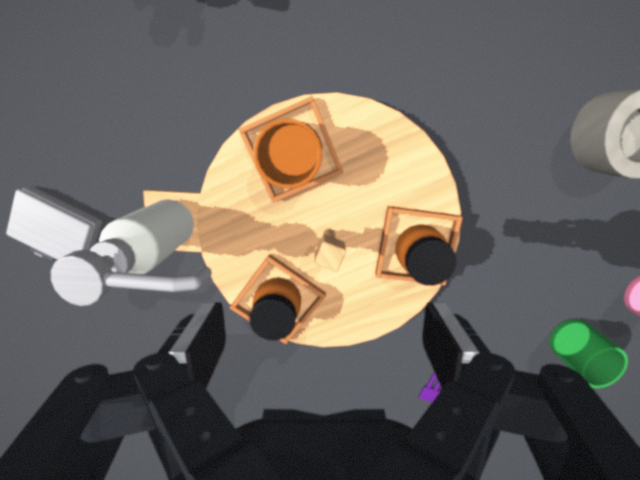

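The jar stands in its compartment at (290,152), and the knob is at (330,252). Next I'll align with the knob: yaw 23° clockwise and move over the axis.

```bash
python3 -m crank '[{"linear":[0.034,0,0.0076],"dr":[0,6,0],"hand":1},{"linear":[0.034,0.02,0.0076],"dr":[0,12,0],"hand":1},{"linear":[0.034,0.05,0.0076],"dr":[0,18,0],"hand":1},{"linear":[0.034,0.08,0.0076],"dr":[0,23,0],"hand":0.6},{"linear":[0.034,0.1,0.0076],"dr":[0,23,0],"hand":0.5},{"linear":[0.034,0.1,0.0076],"dr":[0,23,0],"hand":0.5},{"linear":[0.034,0.1,0.0076],"dr":[0,23,0],"hand":0.5}]'
python3 - <<'E'
from h import *
np.set_printoptions(precision=3,suppress=True)
t,R=tool(); print(t,bot.get_obs()["q"],"jaw",np.degrees(np.arctan2(R[1,2],R[0,2])))
im=bot.read_camera("wrist"); cv2.imwrite("pics/wrist5.png",im); C=cam("wrist")
print(np.array(bot.camera_params("wrist")["hand_eye"])[:3,3])
for r in bot.place_of("wrist","handle")[:2]:
    X=onz(C,r["xy"],.084); print(r["score"],r["xy"],X,R.T@(X-t))
E
```

```text
t: 10.58
eef_pos: [0.5099, 0.0218, 0.1539]
tool_rot: [0.051, -0.049, -0.705, 0.705]
contact_force: [0.3, 0.1, 0.5]
gripper_width: 0.748
[0.51  0.022 0.154] [ 0.008  0.314 -0.206  2.008  0.085  0.83  -1.958] jaw -98.12710803418435
[-0.079 -0.142  0.001]
0.75 [324.1, 254.5] [0.511 0.021 0.084] [-0.001  0.07   0.001]
```

View pics/wrist5.png

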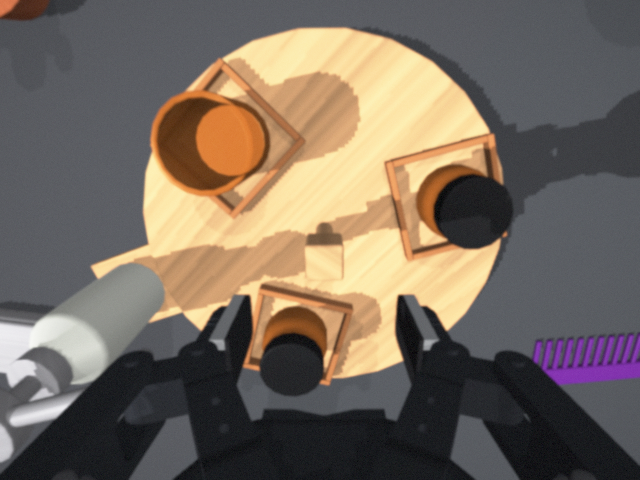

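The knob sits square at (324,255), midway between the fingers, so I'll descend and grip it.

```bash
python3 -m crank '[{"linear":[-0.001,0.03,0.001],"dr":[0,0,0],"hand":0.5},{"linear":[-0.001,0.06,0.001],"dr":[0,0,0],"hand":0.5},{"linear":[-0.001,0.08,0.001],"dr":[0,0,0],"hand":0.5},{"linear":[-0.001,0.091,0.001],"dr":[0,0,0],"hand":0.5},{"linear":[-0.001,0.091,0.001],"dr":[0,0,0],"hand":0.5},{"linear":[-0.001,0.091,0.001],"dr":[0,0,0],"hand":0.5}]'
python3 -m crank '[{"linear":[0,0,0],"dr":[0,0,0],"hand":-1},{"linear":[0,0,0],"dr":[0,0,0],"hand":-1},{"linear":[0,0,0],"dr":[0,0,0],"hand":-1},{"linear":[0,0,0],"dr":[0,0,0],"hand":-1},{"linear":[0,0,0],"dr":[0,0,0],"hand":-1},{"linear":[0,0,0],"dr":[0,0,0],"hand":-1},{"linear":[0,0,0],"dr":[0,0,0],"hand":-1},{"linear":[0,0,0],"dr":[0,0,0],"hand":-1},{"linear":[0,0,0],"dr":[0,0,0],"hand":-1},{"linear":[0,0,0],"dr":[0,0,0],"hand":-1}]' 40
```

```text
t: 11.18
eef_pos: [0.5123, 0.0207, 0.0643]
tool_rot: [-0.05, 0.051, 0.705, -0.705]
contact_force: [-0.4, 0.7, -0.2]
gripper_width: 0.751
t: 12.02
eef_pos: [0.5123, 0.0211, 0.0646]
tool_rot: [-0.05, 0.051, 0.706, -0.705]
contact_force: [-1.3, 1.5, 5.4]
gripper_width: 0.276
```

```bash
python3 -m crank '[{"linear":[0,0,0],"dr":[0,-2,0],"hand":-1},{"linear":[0,0,0],"dr":[0,-6,0],"hand":-1},{"linear":[0,0,0],"dr":[0,-10,0],"hand":-1},{"linear":[0,0,0],"dr":[0,-14,0],"hand":-1},{"linear":[0,0,0],"dr":[0,-18,0],"hand":-1},{"linear":[0,0,0],"dr":[0,-22,0],"hand":-1},{"linear":[0,0,0],"dr":[0,-26,0],"hand":-1},{"linear":[0,0,0],"dr":[0,-30,0],"hand":-1},{"linear":[0,0,0],"dr":[0,-34,0],"hand":-1},{"linear":[0,0,0],"dr":[0,-38,0],"hand":-1}]'
python3 -m crank '[{"linear":[0,0,0],"dr":[0,-4,0],"hand":-1},{"linear":[0,0,0],"dr":[0,-8,0],"hand":-1},{"linear":[0,0,0],"dr":[0,-12,0],"hand":-1},{"linear":[0,0,0],"dr":[0,-16,0],"hand":-1},{"linear":[0,0,0],"dr":[0,-20,0],"hand":-1},{"linear":[0,0,0],"dr":[0,-24,0],"hand":-1},{"linear":[0,0,0],"dr":[0,-26,0],"hand":-1},{"linear":[0,0,0],"dr":[0,-27,0],"hand":-1},{"linear":[0,0,0],"dr":[0,-27,0],"hand":-1},{"linear":[0,0,0],"dr":[0,-27,0],"hand":-1}]'
python3 - <<'E'
from h import *
np.set_printoptions(precision=3,suppress=True)
t,R=tool(); print(t,"jaw",np.degrees(np.arctan2(R[1,2],R[0,2])))
for n in("top","side"):
    im=bot.read_camera(n); cv2.imwrite(f"pics/{n}6.png",im); C=cam(n)
    for k,z in(("jar_mouth",.094),("open_jar",.024),("bay",.024),("spout_tip",.1425)):
        for r in bot.place_of(n,k)[:4]: print(n,k,round(r["score"],2),onz(C,r["xy"],z)[:2])
E
```

```text
t: 12.85
eef_pos: [0.5118, 0.0237, 0.0646]
tool_rot: [0.185, -0.183, 0.684, -0.682]
contact_force: [-2.7, 8.5, 7.1]
gripper_width: 0.276
t: 13.68
eef_pos: [0.5104, 0.0251, 0.0646]
tool_rot: [0.338, -0.337, 0.623, -0.62]
contact_force: [-7.6, 9.6, 12.0]
gripper_width: 0.275
[0.51  0.025 0.065] jaw -32.95613619421539
top jar_mouth 0.77 [ 0.524 -0.41 ]
top jar_mouth 0.71 [0.494 0.121]
top jar_mouth 0.69 [ 0.434 -0.337]
top jar_mouth 0.35 [0.479 0.119]
top open_jar 0.97 [ 0.441 -0.338]
top open_jar 0.75 [0.495 0.122]
top open_jar 0.69 [ 0.528 -0.407]
top bay 0.86 [ 0.605 -0.002]
top bay 0.77 [0.486 0.12 ]
top spout_tip 0.9 [0.495 0.114]
side jar_mouth 0.85 [ 0.42  -0.295]
side jar_mouth 0.73 [0.49 0.12]
side jar_mouth 0.6 [ 0.517 -0.379]
side open_jar 0.68 [0.488 0.119]
side open_jar 0.67 [ 0.432 -0.308]
side open_jar 0.59 [ 0.508 -0.381]
side bay 0.77 [0.596 0.001]
side bay 0.72 [0.478 0.127]
side bay 0.63 [ 0.431 -0.053]
side spout_tip 0.92 [0.484 0.122]
side spout_tip 0.54 [0.417 0.207]
```

```bash
python3 -m crank '[{"linear":[0,0,0],"dr":[0,0,0],"hand":0},{"linear":[0,0,0],"dr":[0,0,0],"hand":0.2},{"linear":[0,0,0],"dr":[0,0,0],"hand":0.2},{"linear":[0,0,0],"dr":[0,0,0],"hand":0.2},{"linear":[0,-0.03,0],"dr":[0,0,0],"hand":0.2},{"linear":[0,-0.06,0],"dr":[0,0,0],"hand":0.2},{"linear":[0,-0.1,0],"dr":[0,0,0],"hand":0.2},{"linear":[0,-0.14,0],"dr":[0,0,0],"hand":0.2},{"linear":[0,-0.18,0],"dr":[0,0,0],"hand":-1},{"linear":[0,-0.18,0],"dr":[0,0,0],"hand":-1}]'
python3 - <<'E'
from h import *
np.set_printoptions(precision=4,suppress=True)
t,R=tool(); print(t); print(R)
def pick(n,k,z,near):
    L=[onz(cam(n),r["xy"],z) for r in bot.place_of(n,k)]
    L=[x for x in L if np.hypot(*(x[:2]-near))<.05]; return L
for n in("wrist","top","side"):
    im=bot.read_camera(n); cv2.imwrite(f"pics/{n}7.png",im)
    for k,z,p in(("jar_mouth",.094,(.49,.118)),("open_jar",.024,(.49,.118)),("bay",.024,(.49,.118)),("spout_tip",.1425,(.49,.118)),("head_top",.178,(.473,.206))):
        for X in pick(n,k,z,p): print(n,k,X[:2],R.T@(X-t))
E
```

```text
t: 15.02
eef_pos: [0.5157, 0.0211, 0.2512]
tool_rot: [-0.34, 0.332, -0.62, 0.624]
contact_force: [0.7, 0.8, -0.2]
gripper_width: 0.331
[0.5157 0.0211 0.2512]
[[-0.5479  0.0131  0.8364]
 [-0.8365  0.0002 -0.548 ]
 [-0.0073 -0.9999  0.0108]]
wrist jar_mouth [0.4884 0.1143] [-0.0619  0.1568 -0.0756]
wrist open_jar [0.4858 0.1177] [-0.0627  0.2268 -0.0804]
wrist spout_tip [0.4863 0.1176] [-0.0638  0.1083 -0.0787]
wrist head_top [0.4692 0.197 ] [-0.1211  0.0726 -0.1361]
top jar_mouth [0.4957 0.124 ] [-0.074   0.1569 -0.0748]
top open_jar [0.4913 0.1268] [-0.0734  0.2269 -0.0808]
top bay [0.4813 0.124 ] [-0.0655  0.2267 -0.0876]
top spout_tip [0.4935 0.1184] [-0.0684  0.1084 -0.073 ]
top head_top [0.4647 0.2099] [-0.1294  0.0726 -0.1469]
side jar_mouth [0.4873 0.1193] [-0.0655  0.1568 -0.0792]
side open_jar [0.4839 0.1212] [-0.0646  0.2268 -0.0839]
side bay [0.478  0.1201] [-0.0604  0.2267 -0.0882]
side spout_tip [0.4857 0.1183] [-0.0641  0.1083 -0.0795]
side spout_tip [0.4612 0.0807] [-0.0192  0.108  -0.0794]
side head_top [0.4728 0.204 ] [-0.129   0.0727 -0.1369]
```

View pics/wrist7.png

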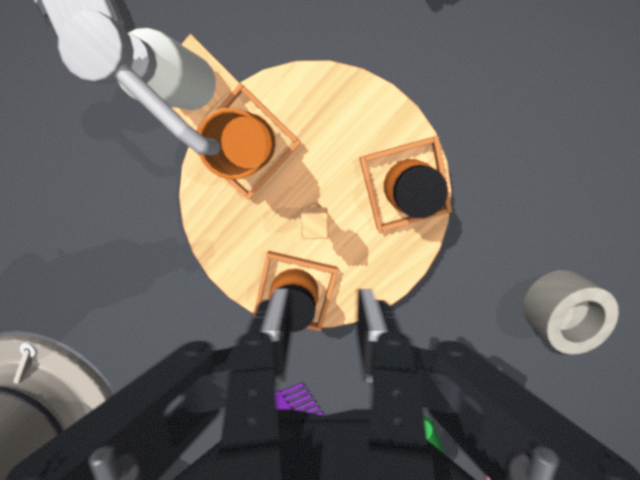

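The jar's mouth at (237,143) lies under the spout tip at (208,146), and the world estimates agree to about 5 mm. I'll go above the pump head with the fingers shut.

```bash
python3 -m crank '[{"linear":[-0.02,0,-0.02],"dr":[0,0,0],"hand":-1},{"linear":[-0.045,0,-0.045],"dr":[0,0,0],"hand":-1},{"linear":[-0.07,0,-0.07],"dr":[0,0,0],"hand":-1},{"linear":[-0.095,0,-0.095],"dr":[0,0,0],"hand":-1},{"linear":[-0.12,0,-0.12],"dr":[0,0,0],"hand":-1},{"linear":[-0.132,0,-0.133],"dr":[0,0,0],"hand":-1},{"linear":[-0.132,0,-0.133],"dr":[0,0,0],"hand":-1},{"linear":[-0.132,0,-0.133],"dr":[0,0,0],"hand":-1},{"linear":[-0.132,0,-0.133],"dr":[0,0,0],"hand":-1}]'
python3 - <<'E'
from h import *
np.set_printoptions(precision=4,suppress=True)
t,R=tool(); print(t); print(R)
for n in("wrist","side"):
    im=bot.read_camera(n); cv2.imwrite(f"pics/{n}8.png",im); C=cam(n)
    for r in bot.place_of(n,"head_top")[:2]:
        X=onz(C,r["xy"],.178); print(n,r["score"],np.array(r["xy"]),X,R.T@(X-t))
E
```

```text
t: 16.67
eef_pos: [0.4725, 0.2028, 0.2431]
tool_rot: [-0.336, 0.336, -0.622, 0.622]
contact_force: [0.6, -0.5, -0.0]
gripper_width: 0.002
[0.4725 0.2028 0.2431]
[[-0.548  -0.0001  0.8365]
 [-0.8365 -0.0008 -0.548 ]
 [ 0.0008 -1.      0.0004]]
wrist 0.68 [323.5 257.8] [0.473  0.2006 0.178 ] [0.0015 0.0651 0.0016]
wrist 0.47 [450.6 343.5] [0.5125 0.0966 0.178 ] [0.0669 0.0652 0.0916]
side 0.73 [277.4 298.2] [0.4723 0.2015 0.178 ] [0.0011 0.0651 0.0004]
```

View pics/wrist8.png

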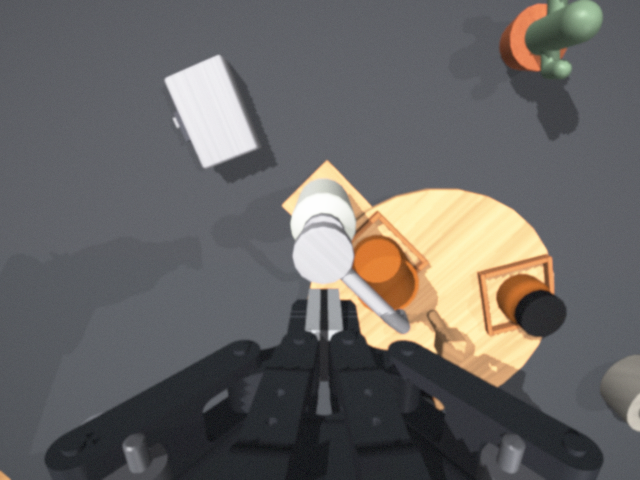

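The pump head at (323,252) is directly below the shut fingers, within 2 mm.

```bash
python3 -m crank '[{"linear":[0.001,0.03,0.001],"dr":[0,0,0],"hand":-1},{"linear":[0.001,0.05,0.001],"dr":[0,0,0],"hand":-1},{"linear":[0.001,0.06,0.001],"dr":[0,0,0],"hand":-1},{"linear":[0.001,0.066,0.001],"dr":[0,0,0],"hand":-1},{"linear":[0.001,0.071,0.001],"dr":[0,0,0],"hand":-1},{"linear":[0.001,0.075,0.001],"dr":[0,0,0],"hand":-1},{"linear":[0.001,0.079,0.001],"dr":[0,0,0],"hand":-1},{"linear":[0.001,0.079,0.001],"dr":[0,0,0],"hand":-1},{"linear":[0.001,0.079,0.001],"dr":[0,0,0],"hand":-1}]'
```

```text
t: 17.62
eef_pos: [0.4723, 0.2017, 0.1653]
tool_rot: [-0.336, 0.337, -0.622, 0.623]
contact_force: [-5.4, -4.7, 8.5]
gripper_width: 0.001
```

```bash
python3 -m crank '[{"linear":[0,0.003,0],"dr":[0,0,0],"hand":-1},{"linear":[0,0.005,0],"dr":[0,0,0],"hand":-1},{"linear":[0,0.005,0],"dr":[0,0,0],"hand":-1},{"linear":[0,0.005,0],"dr":[0,0,0],"hand":-1}]'
python3 - <<'E'
from h import *
im=bot.read_camera("side"); cv2.imwrite("pics/side9.png",im)
for k,z in(("head_top",.164),("spout_tip",.1285),("jar_mouth",.094)):
    for r in bot.place_of("side",k)[:3]: print(k,r["score"],r["xy"],onz(cam("side"),r["xy"],z))
E
```

```text
t: 17.95
eef_pos: [0.4727, 0.2019, 0.1638]
tool_rot: [-0.336, 0.336, -0.621, 0.623]
contact_force: [-14.7, -10.7, 39.9]
gripper_width: -0.004
head_top 0.72 [277.2, 306.2] [0.47066461 0.20480362 0.164     ]
spout_tip 0.57 [306.9, 289.6] [0.48505747 0.11332826 0.1285    ]
jar_mouth 0.96 [302.7, 305.1] [0.48933642 0.12092779 0.094     ]
jar_mouth 0.93 [444.9, 219.1] [ 0.41689215 -0.30539379  0.094     ]
jar_mouth 0.78 [423.9, 193.5] [ 0.51206969 -0.38189558  0.094     ]
```

Force rose to about 40 N with the head at its stop (z ≈ 0.164), so the pump is fully down. Now I'll back off.

```bash
python3 -m crank '[{"linear":[0,-0.01,0],"dr":[0,0,0],"hand":-1},{"linear":[0,-0.03,0],"dr":[0,0,0],"hand":-1},{"linear":[0,-0.06,0],"dr":[0,0,0],"hand":-1},{"linear":[0,-0.1,0],"dr":[0,0,0],"hand":-1},{"linear":[0,-0.12,0],"dr":[0,0,0],"hand":-1},{"linear":[0,-0.12,0],"dr":[0,0,0],"hand":-1},{"linear":[0,-0.12,0],"dr":[0,0,0],"hand":-1},{"linear":[0,-0.12,0],"dr":[0,0,0],"hand":-1}]'
python3 - <<'E'
from h import *
np.set_printoptions(precision=4,suppress=True)
im=bot.read_camera("side"); C=cam("side")
cv2.imwrite("pics/side10.png",cv2.resize(im[200:480,150:450],None,fx=2.1,fy=2.1,interpolation=cv2.INTER_CUBIC))
for k,z in(("head_top",.178),("spout_tip",.1425),("jar_mouth",.094)):
    for r in bot.place_of("side",k)[:1 if z>.1 else 3]: print(k,r["score"],np.array(r["xy"]),onz(C,r["xy"],z))
bot.read_camera("wrist"); C=cam("wrist")
for k,z in(("spout_tip",.1425),("jar_mouth",.094),("lidded_jar_1",.024),("bay",.024)):
    for r in bot.place_of("wrist",k)[:3]: print(k,r["score"],np.array(r["xy"]),onz(C,r["xy"],z))
E
```

```text
t: 18.82
eef_pos: [0.4725, 0.2023, 0.2792]
tool_rot: [-0.336, 0.336, -0.622, 0.622]
contact_force: [-0.2, -0.5, -1.6]
gripper_width: -0.002
head_top 0.78 [276.8 298.5] [0.4725 0.2027 0.178 ]
spout_tip 0.8 [304.9 286.8] [0.4822 0.122  0.1425]
jar_mouth 0.86 [302.2 306.7] [0.4873 0.1247 0.094 ]
jar_mouth 0.71 [422.7 193.6] [ 0.5142 -0.3796  0.094 ]
jar_mouth 0.65 [376.9 295.2] [0.398  0.0142 0.094 ]
spout_tip 0.84 [389.7 289.5] [0.4901 0.1204 0.1425]
jar_mouth 0.76 [388.2 269. ] [0.4957 0.1158 0.094 ]
jar_mouth 0.74 [226.4 115.7] [0.4487 0.3245 0.094 ]
lidded_jar_1 0.65 [610.4 364.9] [ 0.6902 -0.2304  0.024 ]
lidded_jar_1 0.56 [505.2 280.7] [ 0.6091 -0.0137  0.024 ]
bay 0.79 [499.8 282.4] [ 0.6022 -0.0119  0.024 ]
```

View pics/side10.png

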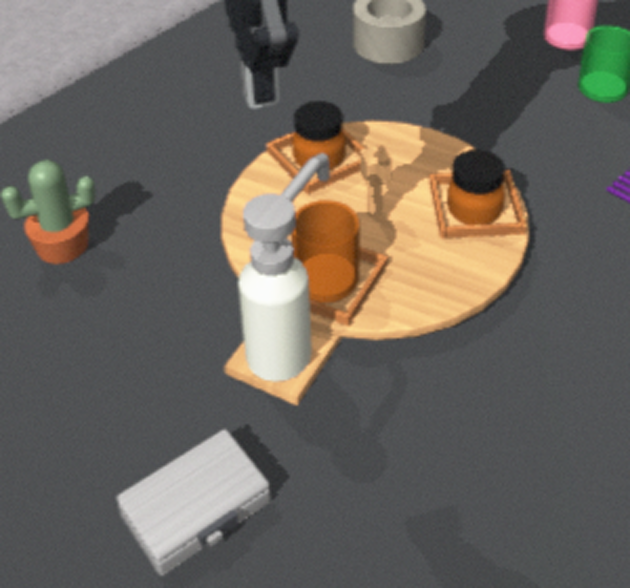

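The pump head is back up at (270,215). The open jar stands in its compartment under the spout at (328,250), both lidded jars are seated, and the arm is clear. I'm handing in.

```bash
python3 -c "
from station import bot
print(bot.hand_in())"
```

```text
the job is handed in; nothing more can be done
None
```

I set the amber jar in the empty compartment and let go. I then turned the tray about 65° by its knob until the jar stood under the spout, pressed the pump head fully down, let it spring back, and handed in at about 19 s.

**Last checks:**
- **Jar under the spout:** the side and wrist cameras put the jar's mouth 6–7 mm from the spout tip (limit 18 mm). It stands upright inside its fence.
- **Pump:** the press took the fingers down to z = 0.164 m, the full stroke. Afterwards the head showed back up in the side view.
- **Other things:** both lidded jars are seated in their compartments. The pillbox, cactus and candleholder look undisturbed by eye, and the comb is only partly in that last view. I didn't measure how far any of them moved.
- **Force:** at the bottom of the press the vertical force reading reached 39.9 N, plus some sideways load. That is well under the 120 N wrist limit, but about at the 40 N limit for the arm or gripper body. Only the fingertips were meant to touch the head.
- **Disagreements:** the cameras differed from one another by up to about 10 mm on single points. After the turn, the estimate of the compartment's centre was pulled off by the jar hiding it, so I relied on seeing the jar inside the fence.

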